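# Hold the ring-wax tube in the sawing block

### The job

Set up the large round blue wax tube for sawing: lift it off the bench and lay it along the V of the sawing block with one end up against the round stop. Then press it firmly down onto both sides of the V, and finish while still holding it pressed there: do not let go. Leave the stop at its setting, and the other wax, the saw and the brush where they lie.

Things in the scene. Friction and masses are not known exactly. Their poses are not given: they have to be found in the camera images.
- ring_tube: the job's wax: the large round blue wax tube, outside diameter 33 mm, length 110 mm (16 mm bore, not for gripping), about 70 g, lying on its side. Origin on its axis at mid-length, 16.5 mm above the bench at the start; x runs along the tube (y and z turn as it rolls; both ends are alike). Friction on fingers and metal about 0.6: it slides along the V when pushed
- vblock: the sawing V-block, screwed down: aluminium block, 64 mm wide, flat top 29.5 mm above the bench, on a steel base flange 186 x 100 x 8 mm. Origin on the bench under the flange's middle; x along the V towards the stop, y across, z up. At x = 78 to 86 mm stands an end plate 64 mm wide, 52 mm high, with a brass lock screw up to z = 66 mm
- left_cheek: the half of the V-block on its +y side, with one sloping face of the V; fixed, same origin and axes as the V-block. The 90 degree V (faces at 45 degrees) runs from x = -85 to 78 mm, cut through at x = 20 mm by a 2 mm saw slot; it is 31 mm wide at the block's top and its faces would meet 14 mm above the bench
- right_cheek: the half of the V-block on its -y side, with the other sloping face; fixed, same origin and axes. Seated on both faces, the large tube has its axis at y = 0, z = 37.3 mm of the V-block, 7.8 mm above the block's top
- stop_face (a point): centre of the stop's flat face, which the tube's end butts against: a steel disc, 22 mm diameter, 6 mm thick, on a rod through the end plate, at y = 0, z = 37.3 mm of the V-block. Axes as the V-block's; the face looks to -x, so the butted tube has its middle at x = -55 mm from here. Set anywhere from 26 to 46 mm along the V-block's x, and locked: it yields only above 80 N
- small_tube: The same blue wax. A thinner round tube, 22 mm diameter, 90 mm long, lying on the bench; origin on its axis at mid-length, x along it. Leave it
- flat_bar: The same blue wax. A short flat-sided piece, 26 mm wide, 26 mm high, 75 mm long, round on top and flat beneath (arch-shaped ends); origin under its middle, x along it. Leave it
- saw: jeweller's saw lying flat: wooden handle 22 mm diameter and 100 mm long along -x, steel C-frame 150 x 95 mm to +x and +y; origin on the bench under the frame's blade line. Leave it
- brush: bench brush with a wooden handle, lying along x; origin under it. Leave it
- slice0: ring slice of the same wax lying flat, 33 mm diameter, 12 mm high; origin under its centre. Leave it
- slice1: ring slice of the same wax lying flat, 33 mm diameter, 9 mm high; origin under its centre. Leave it
Mind the look-alikes: they are no part of the job. What is shaped like the vblock but green or turquoise is not meant.

How it is judged (in metres and radians):
On the way:
1. the large tube is lifted clear of the bench (height (world z) of ring_tube above 0.055 m and contact force between the fingers and ring_tube above 1 N), for 0.2 s.
At the end, for the whole second after the job is handed in: The large tube lies along the V (0.05 rad), on its seat within 2.5 mm sideways and 3 mm in height, one end against the stop (gap at most 3 mm), at rest, bearing on each face of the V with over 2 N, the fingers still on it with over 3 N (contact force between ring_tube and left_cheek above 2 N and contact force between ring_tube and right_cheek above 2 N and contact force between the fingers and ring_tube above 3 N and angle between the x axis of ring_tube and the x axis of vblock, either way round below 0.05 rad and y of ring_tube in the frame of vblock between -0.0025 and 0.0025 m and z of ring_tube in the frame of vblock between 0.0343 and 0.0398 m and x of ring_tube in the frame of stop_face between -0.058 and -0.053 m and linear speed of ring_tube below 0.01 m/s); the arm keeps its last pose, push and grip.
It fails at once if the stop is pushed off its setting (by more than 3 mm) (distance of stop_face from where it was at the start of the episode above 0.003 m).
It fails at once if another piece of wax, the saw or the brush is shifted by more than 30 mm (distance of any of small_tube, flat_bar, saw, brush, slice0, slice1 from where it was at the start of the episode above 0.03 m).
It also fails if it takes over 42 s, if anything falls off the work surface, if the arm or the gripper's body presses on something with over 40 N, if the wrist force passes 120 N, or if a joint passes its speed limit or range.

### The arm

A 6-joint arm with a two-finger parallel gripper is mounted at the origin on the work surface. World frame = base frame: x ahead of the robot, y to its left, z up, the work surface at z = 0. Lengths are in mm, angles in degrees, forces in N, time in s.
With the tool pointing down it reaches from about 300 to 850 mm from the base axis. Payload 4.2 kg.
Tool frame: the origin (TCP) lies between the finger pads; the fingertips stand 14 mm ahead of it and the grasp point (between the pads) lies 5 mm behind it; z points along the fingers, y is the line along which they close (so a half turn about z gives the same grasp; the last joint's range is limited). The gripper opens to 91 mm and grips with 3 to 60 N. Pads are 32 mm wide; open, the fingers measure 118 mm over their backs; the gripper's body (76 mm by 178 mm) begins 60 mm behind the grasp point.
Start: joints at [-67.895, 18.312, 89.639, -0, 72.044, -1.146], TCP at [226.988, -528.316, 227.976] pointing down, gripper open.
Joint ranges: [-177.97, 177.97], [-48.28, 115.42], [12.27, 149.76], [-77.06, 257.06], [2.81, 150.46], [-146.56, 146.56]. Speed limits (degrees/s): [147.25, 147.25, 180, 180, 180, 180].

### API

Orientations are given as [roll, pitch, yaw] about the fixed x, y, z axes, in that order (R = Rz(yaw) Ry(pitch) Rx(roll)).
In Python, from workcell import * gives the robot as it stands. The module is installed in compiled form; this text tells all that it offers.
- The arm moves only by the tool send_rows, never from a script. Its argument "deltas" is a list of rows, each a list of 2 entries, a list of its own where there are three numbers: the shift along the tool's x, y, z normalised to -1 to 1, where 1 is 0.5 m, then the turn, a rotation vector about the tool's x, y, z normalised to -1 to 1, where 1 is 0.5 rad. A call has 1 to 10 rows; each row shifts and turns the commanded pose from where the row before left it, along the tool's axes as they then stand; what a row does not reach is not made up. A row lasts 1/10 s, in which the tool goes at most 50 mm and 8.59 degrees, less where a joint would pass 70% of its speed; a pose out of reach is approached as far as the arm can. A call with a number of a shift or a turn outside -1 to 1 is refused whole. A call with a gripper value outside its range is refused whole. "grip" is the closure, from 0 (fully open) to 1 (shut), set as the call begins (left out, the last holds). The fingers move at their own pace and stop on an object; "grip_force" is the grip in N (left out, the last holds). Time passes only in rows, so rows that do not move let the fingers close. It gives the time, the measured TCP pose, the force, the opening and the grip force at its end, in the units of the state.
- state(): the state, without advancing time (a new reading comes with each control period).
- grab_frame(name): name is "scene" or "top"; returns the picture (480x640x3 uint8, red, green, blue); there is no depth.
- calibration(name): a dict with "mtx" (3x3 intrinsics, pixels), "R" (3x3) and "t" (3): a world point X has camera coordinates R X + t. Camera axes: x right, y down, z forward; pixel columns grow to the right and rows downward; lengths in mm; the calibration is good to about 2 mm. A picture is of the moment at which its call begins. calibration takes no time and is no camera call.
- job_done(): hands the job in; it is judged then, once.
Trained networks look in the newest picture that a camera, given by its name, has taken for a name from the list of things; names that differ only in an ending like _2 or _b are one class to them, and where a whole thing is asked for, a point or a joint stands for the part that bears it (a point fixed in the world has none). Each returns a list of dicts, best first, with "p" (0 to 1); they miss things now and then, are a little off and sometimes report something else, mostly with a low value. They report only what shows in the picture. A call takes as long as a camera call. They do not tell look-alikes from the thing itself.
- trace(camera, label): "pixels" (480x640 bool, what is visible of it) and "bbox" ([left, top, width, height] in pixels, round what is visible of it).
The state is a dict: "time_s": time; "qpos": joint angles; "qvel": joint speeds; "effort": joint torques, N m; "ee_pos": TCP position; "ee_rot": TCP orientation; "force": force on the tool from outside, world axes, zero at the start; "torque": the same for the moment, N m; "gripper_width": finger opening in mm; "gripper_force": force on a finger pad.
Only numpy, scipy, OpenCV 4.12 (cv2) and the standard library are available. Lean on these libraries where they do the work, as an engineer would, in place of code of your own. Each camera call takes 0.05 s, during which the arm holds its last target. There are 200 camera calls.

## Working session

There is one attempt and no reset: what is moved stays moved. The work goes in short steps, Python scripts to look and compute and a tool call to move; the robot and the scene stay as the last step left them, time stands still between calls to the robot, and variables do not carry over. Pictures are saved under pics/ and viewed, at most 10 in all, crops included, and the job is handed in when it is done.

Besides the shell and the picture viewer there is one more tool, called after "Request:" by a JSON object that holds its "fn" and its "kwargs", one argument or row to a line. send_rows: Moves the arm, as the interface text tells. Scaled input: -1 to 1 covers 0.5 m each way for a shift and 0.5 rad each way for a turn. Its arguments: {"type":"object","properties":{"deltas":{"type":"array","items":{"type":"array"}},"grip":{"type":"number"},"grip_force":{"type":"number"}},"required":["deltas"]}

```bash
mkdir -p pics; python3 - <<'E'
from workcell import *
import cv2,numpy as np,pickle
D={}
for c in ("top","scene"):
    im=grab_frame(c); cv2.imwrite(f"pics/{c}0.png",im[:,:,::-1])
    D[c]=calibration(c); print(c,D[c])
    for l in ("ring_tube","vblock","stop_face","small_tube"):
        for r in trace(c,l)[:3]: print(c,l,round(r["p"],2),r["bbox"])
print(state())
E
```

```text
top {'mtx': array([[494.04095612,   0.        , 328.60966359],
       [  0.        , 494.04095612, 237.37259155],
       [  0.        ,   0.        ,   1.        ]]), 'R': array([[ 0.00428151, -0.99991011, -0.0127057 ],
       [-0.99182587, -0.00262586, -0.12757176],
       [ 0.12752693,  0.01314804, -0.99174796]]), 't': array([  16.59356721,  478.59761904, 1088.02999158])}
top ring_tube 0.68 [228.6, 234.1, 49.1, 24.9]
top vblock 0.84 [415.4, 280.9, 59.1, 91.1]
top vblock 0.83 [200.5, 281.9, 77.6, 89.3]
top vblock 0.73 [344.2, 157.1, 59.3, 97.9]
top stop_face 0.57 [377.7, 153.6, 17.6, 40.8]
top stop_face 0.57 [238.5, 285.9, 23.3, 29.6]
top stop_face 0.54 [443.2, 280.0, 18.9, 39.1]
top small_tube 0.63 [223.7, 190.3, 37.5, 17.8]
scene {'mtx': array([[602.86508051,   0.        , 323.65985243],
       [  0.        , 602.86508051, 239.36462588],
       [  0.        ,   0.        ,   1.        ]]), 'R': array([[-0.63010274,  0.77648678,  0.00623089],
       [ 0.56270542,  0.4621238 , -0.68542264],
       [-0.53510106, -0.42838053, -0.72811879]]), 't': array([ 283.84391447, -223.18767719, 1
[... 274 characters left out ...]
0.1, 228.0, 100.0, 63.7]
{'time_s': 0.5, 'qpos': array([-6.78943084e+01,  1.83129472e+01,  8.96428700e+01, -2.87762044e-04,
        7.20439225e+01, -1.14629897e+00]), 'qvel': array([ 0.16240689, -0.07657458, -0.09237277,  0.13112968, -0.00449295,
        0.03673555]), 'effort': array([-9.24556880e-04, -4.11996639e+01, -2.32039368e+01,  7.25633791e-02,
        3.85166053e-02, -2.76666054e-05]), 'ee_pos': array([ 226.98626462, -528.2851829 ,  227.93914839]), 'ee_rot': array([1.79999745e+02, 2.78901472e-04, 2.32520793e+01]), 'force': array([ 0.04980105, -0.04054197, -0.18429245]), 'torque': array([-0.06825015, -0.02225916,  0.05678099]), 'gripper_force': 0.0, 'gripper_width': 91.27655025272377}
```

View pics/top0.png

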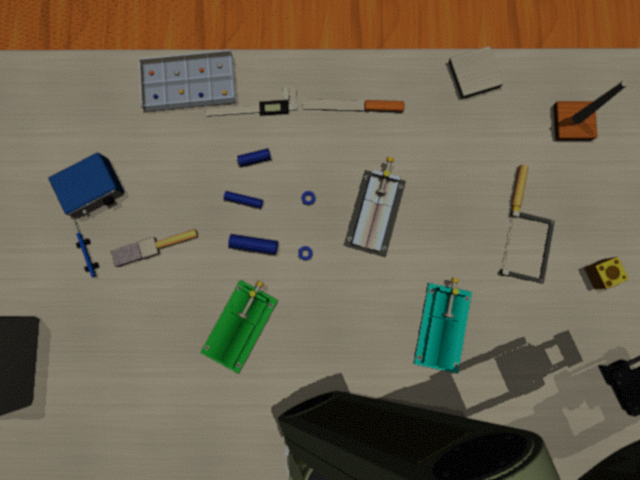

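View pics/scene0.png

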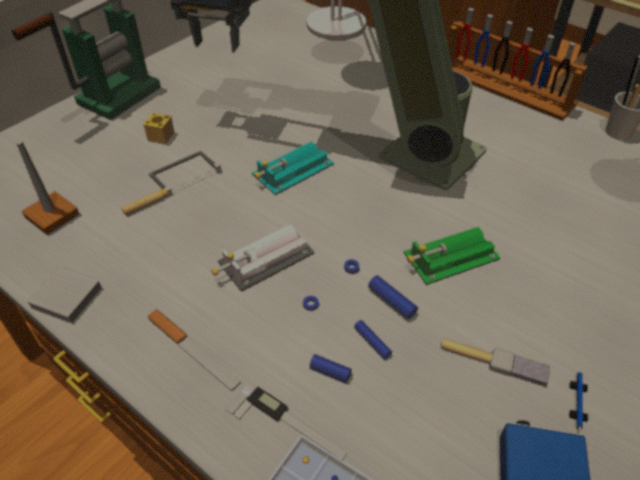

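Candidates:
- **Tubes in the top picture:** the large round tube is at (253,244). The small tube at (243,200) is thinner, and the flat bar at (254,157) is shorter. The large tube is the longest and thickest, so it fits.
- **V-blocks in the top picture:** silver at (375,207), green at (240,326) and turquoise at (443,326). The silver aluminium one is meant.

Next I'll fit poses in both cameras and confirm in an enlarged crop.

```bash
cat > h.py <<'E'
from workcell import *
import cv2,numpy as np
from scipy.optimize import minimize
C={c:calibration(c) for c in("top","scene")}
def proj(c,X):
    k=C[c];Y=np.atleast_2d(X)@k["R"].T+k["t"];p=Y@k["mtx"].T
    return p[:,:2]/p[:,2:]
def onplane(c,uv,z):
    k=C[c];d=k["R"].T@np.linalg.solve(k["mtx"],[*uv,1]);o=-k["R"].T@k["t"]
    return o+d*(z-o[2])/d[2]
def box(x0,x1,y0,y1,z0,z1): return np.array([[x,y,z] for x in(x0,x1) for y in(y0,y1) for z in(z0,z1)],float)
def cyl(r,L,z):
    a=np.linspace(0,2*np.pi,24,endpoint=False)
    return np.array([[s*L/2,r*np.cos(t),z+r*np.sin(t)] for s in(-1,1) for t in a])
BL=[box(-93,93,-50,50,0,8),box(-85,78,-32,32,0,29.5),box(78,86,-32,32,0,52)]
TU=[cyl(16.5,110,16.5)]
def W(P,p):
    c,s=np.cos(p[2]),np.sin(p[2]);return P@np.array([[c,s,0],[-s,c,0],[0,0,1]])+[p[0],p[1],p[3] if len(p)>3 else 0]
S=4
def render(c,parts,p):
    m=np.zeros((480*S,640*S),np.uint8)
    for P in parts:
        h=cv2.convexHull(((proj(c,W(P,p))+.5)*S).astype(np.float32)).astype(np.int32);cv2.fillConvexPoly(m,h,1)
    return m
def fit(masks,parts,p0,sc=(4,4,.05)):
    sc=np.array(sc);M={c:cv2.resize(m.astype(np.uint8),None,fx=S,fy=S,interpolation=cv2.INTER_LINEAR if 0 else 0) for c,m in masks.items()}
    def cost(q):
        t=0
        for c in M:
            r=render(c,parts,np.array(p0)+q*sc);t+=1-(r&M[c]).sum()/(r|M[c]).sum()
        return t
    r=minimize(cost,np.zeros(3),method="Nelder-Mead",options=dict(initial_simplex=np.vstack([np.zeros(3),np.eye(3)*2])-.5,xatol=.01,fatol=1e-4,maxiter=150))
    return np.array(p0)+r.x*sc,r.fun
E
python3 - <<'E'
from h import *
def pick(c,l,u):
    grab_frame(c)
    for r in trace(c,l):
        b=r["bbox"]
        if abs(b[0]+b[2]/2-u[0])<20 and abs(b[1]+b[3]/2-u[1])<20: return r["pixels"]
T={"top":pick("top","ring_tube",(253,246)),"scene":pick("scene","ring_tube",(394,296))}
V={"top":pick("top","vblock",(374,206)),"scene":pick("scene","vblock",(260,259))}
a=onplane("top",(230,240),16),onplane("top",(277,249),16)
d=a[1]-a[0];p0=[*((a[0]+a[1])/2)[:2],np.arctan2(d[1],d[0])]
b0,b1=onplane("top",(368,248),15),onplane("top",(383,176),15)
d=b1-b0;v0=[*((b0+b1)/2)[:2],np.arctan2(d[1],d[0])]
for n,M,P,q in(("tube",T,TU,p0),("vb",V,BL,v0)):
    print(n,q)
    for s in(["top","scene"],["top"],["scene"]):
        r,f=fit({c:M[c] for c in s},P,q);print(s,r.round(3),np.degrees(r[2]).round(2),round(f,3))
        if len(s)==2: np.save(n,r)
t=np.load("tube.npy");v=np.load("vb.npy")
im=grab_frame("top")
def crop(im,c,x0,y0,w,h,k,items):
    o=cv2.resize(im[y0:y0+h,x0:x0+w],None,fx=k,fy=k,interpolation=cv2.INTER_CUBIC)[:,:,::-1].copy()
    for P,p in items:
        for Q in P:
            q=((proj(c,W(Q,p))+.5-[x0,y0])*k).astype(np.float32)
            cv2.polylines(o,[cv2.convexHull(q).astype(int)],True,(0,0,255),1)
    return o
A=crop(im,"top",215,145,100,120,4,[(TU,t)]);B=crop(im,"top",330,145,90,120,4,[(BL,v)])
cv2.imwrite("pics/c1.png",np.hstack([A,B]))
im=grab_frame("scene")
cv2.imwrite("pics/c2.png",crop(im,"scene",205,215,130,80,6,[(BL,v),([box(-85,78,-.3,.3,37,37.3)],v)]))
E
```

```text
tube [np.float64(463.5056753092111), np.float64(190.85812402294496), np.float64(-1.757219924766781)]
['top', 'scene'] [465.023 191.782  -1.716] -98.33 0.132
['top'] [464.103 191.502  -1.738] -99.6 0.056
['scene'] [466.386 192.218  -1.725] -98.84 0.045
vb [np.float64(540.701624605758), np.float64(-89.73747484889842), np.float64(-0.20962974009050248)]
['top', 'scene'] [ 5.40701e+02 -8.83190e+01 -2.70000e-01] -15.48 0.094
['top'] [ 5.40453e+02 -8.80340e+01 -2.70000e-01] -15.46 0.041
['scene'] [ 5.40782e+02 -8.91140e+01 -2.69000e-01] -15.39 0.051
```

View pics/c1.png

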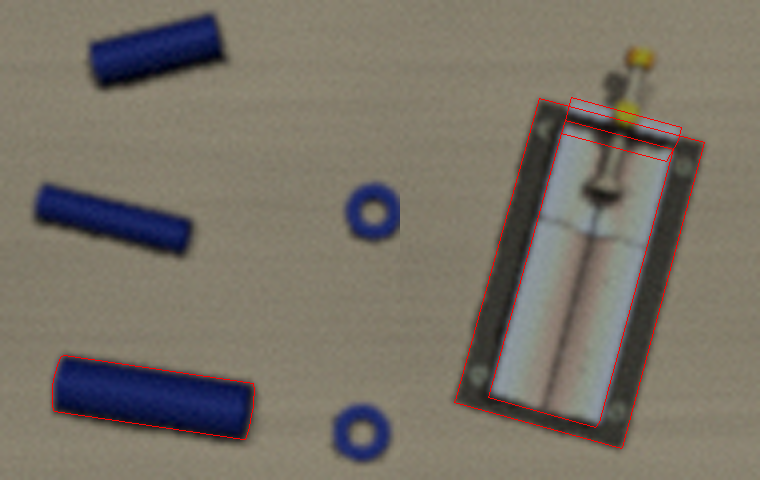

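View pics/c2.png

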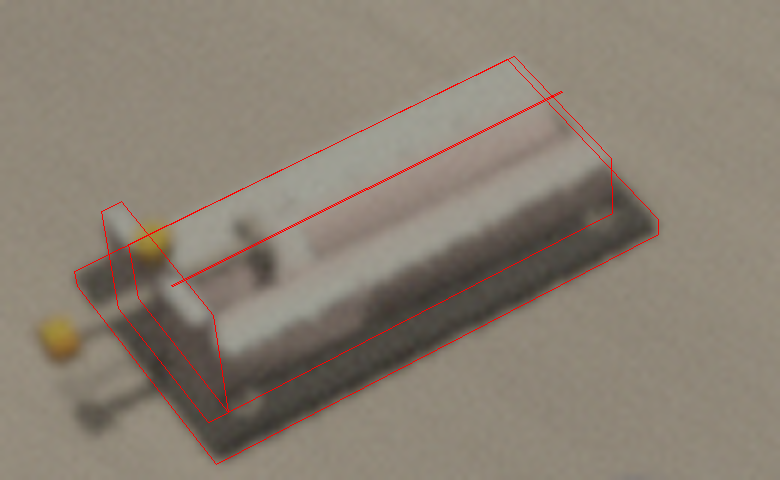

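The crop confirms the choice: the large tube is at crop (153,397), clearly thicker and longer than its neighbours. The silver block's outline fits, and its stop disc is at about crop (602,193). Next I'll estimate the stop setting and work out the first move.

```bash
cat > mv.py <<'E'
import sys,numpy as np
from workcell import state
def go(x,y,z,yaw):
    s=state();p=s["ee_pos"];R=s["ee_rot"];c=np.radians(R[2]);d=np.array([x,y,z])-p
    t=np.array([np.cos(c)*d[0]+np.sin(c)*d[1],np.sin(c)*d[0]-np.cos(c)*d[1],-d[2]])/500
    dy=(yaw-R[2]+180)%360-180
    print("pose",p.round(1),R.round(2),"F",s["force"].round(1),"w",round(s["gripper_width"],1),"t",s["time_s"]);print("tool shift",t.round(4),"turn z",round(-np.radians(dy)/.5,3))
if __name__=="__main__": go(*map(float,sys.argv[1:]))
E
python3 mv.py 465 191.9 228 81
python3 - <<'E'
from h import *
v=np.load("vb.npy");print(v)
a=np.linspace(0,2*np.pi,40)
out=[]
for c,(x0,y0,w,h,k) in {"top":(360,160,50,50,8),"scene":(215,225,60,60,8)}.items():
    im=grab_frame(c);o=[]
    for s in(26,32,38):
        q=cv2.resize(im[y0:y0+h,x0:x0+w],None,fx=5,fy=5,interpolation=cv2.INTER_CUBIC)[:,:,::-1].copy()
        P=np.array([[s,11*np.cos(t),37.3+11*np.sin(t)] for t in a])
        cv2.polylines(q,[((proj(c,W(P,v))+.5-[x0,y0])*5).astype(int)],True,(0,0,255),1)
        o.append(cv2.resize(q,(250,250)))
    out.append(np.hstack(o))
cv2.imwrite("pics/stop.png",np.vstack(out))
E
```

```text
pose [ 227.  -528.3  228. ] [179.99  -0.    23.25] F [-0.6 -0.4 -0.7] w 91.2 t 1.0
tool shift [ 1.006  -1.1355 -0.    ] turn z -2.016
[ 5.40700809e+02 -8.83187193e+01 -2.70098187e-01]
```

View pics/stop.png

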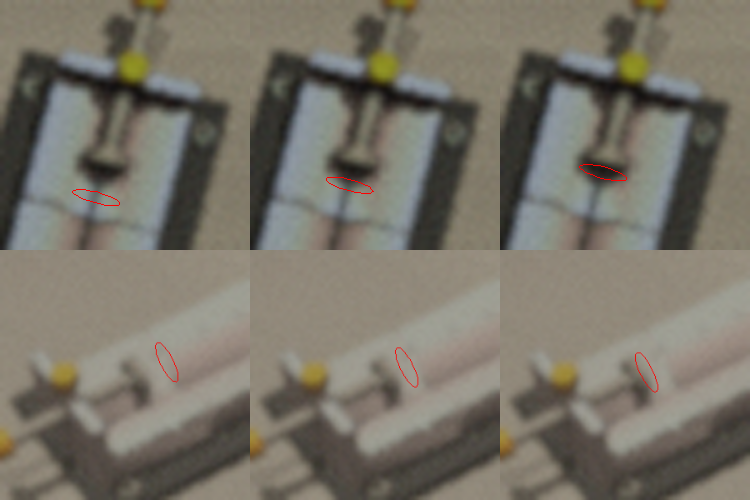

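The face lies slightly beyond 38 mm, at about x = 40 mm on the V-block, so the butted middle is at about -15 mm. Moving above the tube.

Request:
{"fn": "send_rows", "kwargs": {
  "deltas": [
    [[0.06,-0.068,0],[0,0,0]],
    [[0.06,-0.068,0],[0,0,0]],
    [[0.06,-0.068,0],[0,0,0]],
    [[0.06,-0.068,0],[0,0,0]],
    [[0.06,-0.068,0],[0,0,0]],
    [[0.06,-0.068,0],[0,0,0]],
    [[0.06,-0.068,0],[0,0,0]],
    [[0.06,-0.068,0],[0,0,0]],
    [[0.06,-0.068,0],[0,0,0]],
    [[0.06,-0.068,0],[0,0,0]]
  ],
  "grip": 0.3
}}

```text
time_s: 2.1
ee_pos: [368.7, -95.8, 228.3]
ee_rot: [179.9, -0.1, 23.2]
force: [0.9, -0.9, -0.5]
gripper_width: 64.1
gripper_force: 0.0
```

Request:
{"fn": "send_rows", "kwargs": {
  "deltas": [
    [[0.06,-0.068,0],[0,0,0]],
    [[0.06,-0.068,0],[0,0,0]],
    [[0.06,-0.068,0],[0,0,0]],
    [[0.06,-0.068,0],[0,0,0]],
    [[0.06,-0.068,0],[0,0,0]],
    [[0.06,-0.068,0],[0,0,0]],
    [[0.046,-0.0475,0],[0,0,0]],
    [[0,0,0],[0,0,-0.25]],
    [[0,0,0],[0,0,-0.25]],
    [[0,0,0],[0,0,-0.25]]
  ]
}}

```text
time_s: 3.1
ee_pos: [465.0, 192.4, 227.8]
ee_rot: [180.0, 0.0, 45.1]
force: [-0.1, -0.1, -0.2]
gripper_width: 63.9
gripper_force: 0.0
```

Request:
{"fn": "send_rows", "kwargs": {
  "deltas": [
    [[0,0,0],[0,0,-0.25]],
    [[0,0,0],[0,0,-0.25]],
    [[0,0,0],[0,0,-0.25]],
    [[0,0,0],[0,0,-0.25]],
    [[0,0,0],[0,0,-0.266]],
    [[0,0,0.09],[0,0,0]],
    [[0,0,0.09],[0,0,0]],
    [[0,0,0],[0,0,0]],
    [[0,0,0],[0,0,0]]
  ]
}}

```text
time_s: 4.0
ee_pos: [465.3, 192.0, 138.4]
ee_rot: [-180.0, 0.0, 81.0]
force: [-0.2, -0.2, 0.4]
gripper_width: 63.5
gripper_force: 0.0
```

```bash
python3 mv.py 465 191.9 25.5 81
```

```text
pose [465.3 192.  138.4] [-1.7998e+02  2.0000e-02  8.1000e+01] F [-0.2 -0.2  0.4] w 63.5 t 4.0
tool shift [-2.000e-04 -5.000e-04  2.258e-01] turn z 0.0
```

Request:
{"fn": "send_rows", "kwargs": {
  "deltas": [
    [[0,-0.0005,0.05],[0,0,0]],
    [[0,0,0.05],[0,0,0]],
    [[0,0,0.05],[0,0,0]],
    [[0,0,0.04],[0,0,0]],
    [[0,0,0.02],[0,0,0]],
    [[0,0,0.016],[0,0,0]],
    [[0,0,0],[0,0,0]],
    [[0,0,0],[0,0,0]]
  ]
}}

```text
time_s: 4.8
ee_pos: [465.7, 192.3, 26.0]
ee_rot: [179.9, -0.1, 81.0]
force: [-0.7, -0.1, -0.4]
gripper_width: 63.6
gripper_force: 0.0
```

Request:
{"fn": "send_rows", "kwargs": {
  "deltas": [
    [[0,0,0],[0,0,0]],
    [[0,0,0],[0,0,0]],
    [[0,0,0],[0,0,0]],
    [[0,0,0],[0,0,0]],
    [[0,0,0],[0,0,0]],
    [[0,0,0],[0,0,0]],
    [[0,0,0],[0,0,0]],
    [[0,0,0],[0,0,0]]
  ],
  "grip": 1,
  "grip_force": 30
}}

```text
time_s: 5.6
ee_pos: [464.9, 191.9, 25.1]
ee_rot: [180.0, -0.0, 81.0]
force: [0.0, -0.5, 3.5]
gripper_width: 32.5
gripper_force: 30.0
```

Request:
{"fn": "send_rows", "kwargs": {
  "deltas": [
    [[0,0,-0.03],[0,0,0]],
    [[0,0,-0.06],[0,0,0]],
    [[0,0,-0.08],[0,0,0]],
    [[0,0,-0.08],[0,0,0]],
    [[0,0,0],[0,0,0]],
    [[0,0,0],[0,0,0]],
    [[0,0,0],[0,0,0]],
    [[0,0,0],[0,0,0]]
  ]
}}

```text
time_s: 6.4
ee_pos: [463.7, 191.5, 148.1]
ee_rot: [-179.8, 0.1, 81.0]
force: [0.8, 0.5, -0.8]
gripper_width: 32.3
gripper_force: 30.0
```

```bash
python3 mv.py 514.7 -81.2 150 -15.45
python3 - <<'E'
from h import *
im=grab_frame("scene");cv2.imwrite("pics/l.png",cv2.resize(im[200:360,280:480],None,fx=4,fy=4,interpolation=2)[:,:,::-1])
s=state();print(s["force"],s["gripper_width"],s["gripper_force"])
E
```

```text
pose [463.7 191.5 148.1] [-1.7981e+02  1.1000e-01  8.1000e+01] F [ 0.8  0.5 -0.8] w 32.3 t 6.4
tool shift [-0.5227  0.1861 -0.0037] turn z 3.367
[ 0.25908083 -0.12763304 -2.05723629] 32.115705806194946 29.968841671943665
```

View pics/l.png

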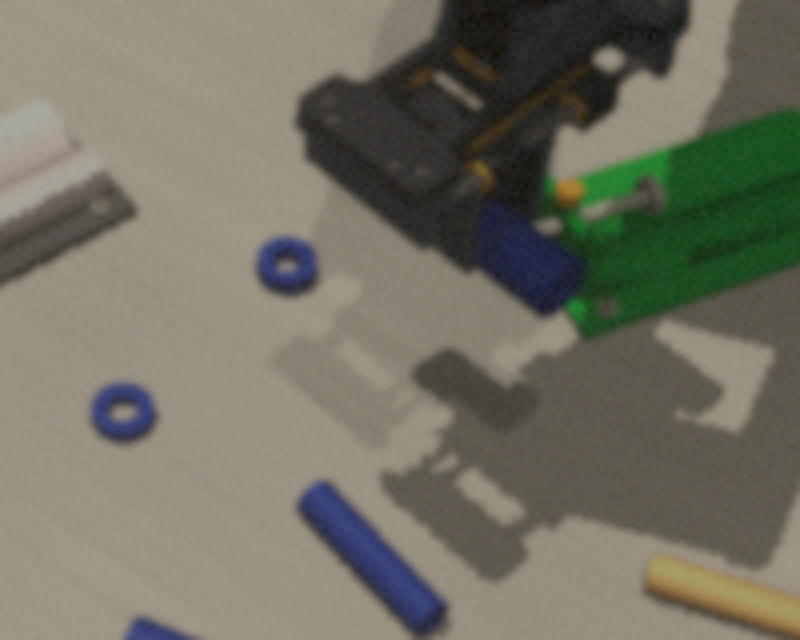

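The picture shows the tube held level between the fingers, at about crop (530,255). Carrying it over the V.

Request:
{"fn": "send_rows", "kwargs": {
  "deltas": [
    [[-0.075,0.027,0],[0,0,0]],
    [[-0.075,0.027,0],[0,0,0]],
    [[-0.075,0.027,0],[0,0,0]],
    [[-0.075,0.027,0],[0,0,0]],
    [[-0.075,0.027,0],[0,0,0]],
    [[-0.075,0.027,0],[0,0,0]],
    [[-0.072,0.024,0],[0,0,0]],
    [[0,0,0],[0,0,0.24]],
    [[0,0,0],[0,0,0.24]],
    [[0,0,0],[0,0,0.24]]
  ]
}}

```text
time_s: 7.45
ee_pos: [515.3, -80.9, 148.7]
ee_rot: [-179.9, 0.0, 60.0]
force: [0.0, 0.5, -0.4]
gripper_width: 32.3
gripper_force: 30.0
```

Request:
{"fn": "send_rows", "kwargs": {
  "deltas": [
    [[0,0,0],[0,0,0.24]],
    [[0,0,0],[0,0,0.24]],
    [[0,0,0],[0,0,0.24]],
    [[0,0,0],[0,0,0.24]],
    [[0,0,0],[0,0,0.24]],
    [[0,0,0],[0,0,0.24]],
    [[0,0,0],[0,0,0.24]],
    [[0,0,0],[0,0,0.24]],
    [[0,0,0],[0,0,0.24]],
    [[0,0,0],[0,0,0.24]]
  ]
}}

```text
time_s: 8.45
ee_pos: [515.3, -80.3, 148.8]
ee_rot: [-180.0, 0.1, -8.7]
force: [-0.1, -0.5, -1.5]
gripper_width: 32.4
gripper_force: 30.0
```

Request:
{"fn": "send_rows", "kwargs": {
  "deltas": [
    [[0,0,0],[0,0,0.007]],
    [[0,0,0.04],[0,0,0]],
    [[0,0,0.04],[0,0,0]],
    [[0,0,0.04],[0,0,0]],
    [[0,0,0],[0,0,0]],
    [[0,0,0],[0,0,0]],
    [[0,0,0],[0,0,0]]
  ]
}}

```text
time_s: 9.15
ee_pos: [516.6, -80.6, 90.8]
ee_rot: [180.0, -0.1, -8.5]
force: [1.3, 0.3, -0.0]
gripper_width: 32.0
gripper_force: 30.0
```

```bash
python3 mv.py 514.7 -81.2 50 -15.45
python3 - <<'E'
from h import *
s=state();p=s["ee_pos"];t=[p[0],p[1],np.radians(s["ee_rot"][2]),p[2]-9-16.5];v=np.load("vb.npy");v[2]=np.radians(-15.45)
o=[]
for c,(x0,y0) in {"top":(310,140),"scene":(200,190)}.items():
    im=grab_frame(c);q=cv2.resize(im[y0:y0+130,x0:x0+130],None,fx=3,fy=3,interpolation=2)[:,:,::-1].copy()
    for P,pp in((BL,v),(TU,t)):
        for Q in P: cv2.polylines(q,[((cv2.convexHull(proj(c,W(Q,pp)).astype(np.float32))+.5-[x0,y0])*3).astype(int)],True,(0,0,255),1)
    o.append(q)
cv2.imwrite("pics/ab.png",np.hstack(o))
E
```

```text
pose [516.6 -80.6  90.8] [ 1.7999e+02 -1.0000e-01 -8.5300e+00] F [ 1.3  0.3 -0. ] w 32.0 t 9.15
tool shift [-0.0036  0.0018  0.0816] turn z 0.242
```

View pics/ab.png

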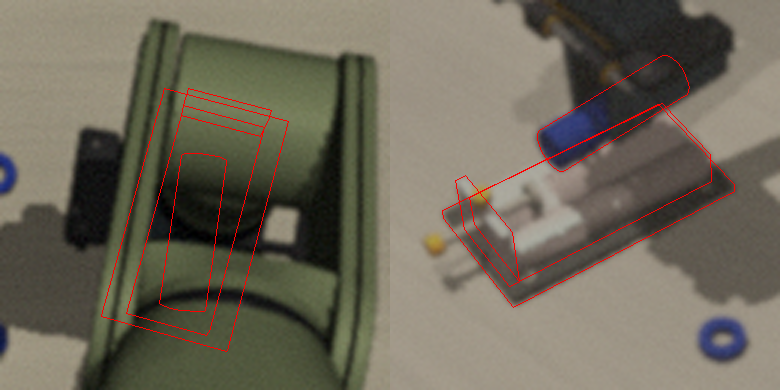

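The tube matches its predicted outline and clears the stop. One turn step is still missing; I'll correct it and lower.

Request:
{"fn": "send_rows", "kwargs": {
  "deltas": [
    [[0,0,0],[0,0,0.242]],
    [[0,0,0.02],[0,0,0]],
    [[0,0,0],[0,0,0]],
    [[0,0,0],[0,0,0]],
    [[0,0,0],[0,0,0]]
  ]
}}

```text
time_s: 9.75
ee_pos: [515.9, -80.4, 80.0]
ee_rot: [180.0, -0.0, -15.5]
force: [-0.9, -0.2, -0.3]
gripper_width: 32.0
gripper_force: 30.0
```

```bash
python3 mv.py 514.7 -81.2 52 -15.45
```

```text
pose [515.9 -80.4  80. ] [ 1.800e+02 -1.000e-02 -1.545e+01] F [-0.9 -0.2 -0.3] w 32.0 t 9.75
tool shift [-0.0019  0.0021  0.056 ] turn z -0.0
```

Request:
{"fn": "send_rows", "kwargs": {
  "deltas": [
    [[0,0.002,0.02],[0,0,0]],
    [[0,0,0.02],[0,0,0]],
    [[0,0,0.014],[0,0,0]],
    [[0,0,0],[0,0,0]],
    [[0,0,0],[0,0,0]]
  ]
}}

```text
time_s: 10.25
ee_pos: [515.4, -81.3, 52.6]
ee_rot: [180.0, 0.0, -15.5]
force: [-0.4, 0.3, -1.3]
gripper_width: 32.3
gripper_force: 30.0
```

Request:
{"fn": "send_rows", "kwargs": {
  "deltas": [
    [[0,0,0.004],[0,0,0]],
    [[0,0,0.004],[0,0,0]],
    [[0,0,0],[0,0,0]],
    [[0,0,0],[0,0,0]]
  ]
}}

```text
time_s: 10.65
ee_pos: [515.6, -81.4, 49.0]
ee_rot: [180.0, -0.0, -15.5]
force: [-0.3, -0.1, -1.5]
gripper_width: 31.9
gripper_force: 30.0
```

```bash
python3 mv.py 514.7 -81.2 46 -15.45
```

```text
pose [515.6 -81.4  49. ] [ 1.800e+02 -2.000e-02 -1.551e+01] F [-0.3 -0.1 -1.5] w 31.9 t 10.65
tool shift [-0.0019  0.0001  0.0061] turn z -0.002
```

Still free. Lowering in fine steps until contact.

Request:
{"fn": "send_rows", "kwargs": {
  "deltas": [
    [[0,0,0.002],[0,0,0]],
    [[0,0,0.002],[0,0,0]],
    [[0,0,0],[0,0,0]],
    [[0,0,0],[0,0,0]]
  ]
}}

```text
time_s: 11.05
ee_pos: [515.6, -81.4, 46.9]
ee_rot: [180.0, -0.0, -15.5]
force: [0.5, 0.1, -1.6]
gripper_width: 32.4
gripper_force: 30.0
```

Request:
{"fn": "send_rows", "kwargs": {
  "deltas": [
    [[0,0,0.002],[0,0,0]],
    [[0,0,0],[0,0,0]],
    [[0,0,0],[0,0,0]]
  ]
}}

```text
time_s: 11.35
ee_pos: [515.7, -81.3, 46.1]
ee_rot: [-180.0, -0.0, -15.5]
force: [0.0, 0.5, 1.0]
gripper_width: 32.3
gripper_force: 30.0
```

Request:
{"fn": "send_rows", "kwargs": {
  "deltas": [
    [[0,0,0.002],[0,0,0]],
    [[0,0,0],[0,0,0]],
    [[0,0,0],[0,0,0]],
    [[0,0,0],[0,0,0]]
  ]
}}

```text
time_s: 11.75
ee_pos: [515.8, -81.3, 45.9]
ee_rot: [-180.0, -0.0, -15.5]
force: [-1.1, 0.8, 8.0]
gripper_width: 32.6
gripper_force: 30.0
```

Seated symmetrically at the expected height. Easing off and sliding toward the stop.

Request:
{"fn": "send_rows", "kwargs": {
  "deltas": [
    [[0,0,-0.003],[0,0,0]],
    [[0.004,0,0],[0,0,0]],
    [[0.004,0,0],[0,0,0]],
    [[0.004,0,0],[0,0,0]],
    [[0.002,0,0],[0,0,0]],
    [[0,0,0],[0,0,0]],
    [[0,0,0],[0,0,0]]
  ]
}}

```text
time_s: 12.45
ee_pos: [522.3, -83.3, 46.3]
ee_rot: [180.0, -0.0, -15.5]
force: [0.3, 0.4, 0.0]
gripper_width: 32.6
gripper_force: 30.0
```

Request:
{"fn": "send_rows", "kwargs": {
  "deltas": [
    [[0.002,0,0],[0,0,0]],
    [[0.002,0,0],[0,0,0]],
    [[0,0,0],[0,0,0]],
    [[0,0,0],[0,0,0]]
  ]
}}

```text
time_s: 12.85
ee_pos: [524.2, -83.8, 46.4]
ee_rot: [180.0, -0.0, -15.5]
force: [-0.3, 0.4, -0.7]
gripper_width: 32.5
gripper_force: 30.0
```

Request:
{"fn": "send_rows", "kwargs": {
  "deltas": [
    [[0.002,0,0],[0,0,0]],
    [[0.002,0,0],[0,0,0]],
    [[0,0,0],[0,0,0]],
    [[0,0,0],[0,0,0]]
  ]
}}

```text
time_s: 13.25
ee_pos: [526.2, -84.3, 46.4]
ee_rot: [180.0, -0.0, -15.5]
force: [-0.4, 0.3, -0.4]
gripper_width: 32.8
gripper_force: 30.0
```

Now at x ≈ -15 on the V-block with no contact yet. Continuing in small steps.

Request:
{"fn": "send_rows", "kwargs": {
  "deltas": [
    [[0.002,0,0],[0,0,0]],
    [[0.002,0,0],[0,0,0]],
    [[0,0,0],[0,0,0]],
    [[0,0,0],[0,0,0]]
  ]
}}

```text
time_s: 13.65
ee_pos: [526.4, -84.4, 46.2]
ee_rot: [180.0, 0.2, -15.5]
force: [-4.8, 1.6, 1.8]
gripper_width: 32.4
gripper_force: 30.0
```

Request:
{"fn": "send_rows", "kwargs": {
  "deltas": [
    [[0.002,0,0],[0,0,0]],
    [[0.001,0,0],[0,0,0]],
    [[0,0,0],[0,0,0]],
    [[0,0,0],[0,0,0]]
  ]
}}

```text
time_s: 14.05
ee_pos: [526.4, -84.4, 46.1]
ee_rot: [180.0, 0.4, -15.5]
force: [-6.7, 2.8, 4.6]
gripper_width: 32.1
gripper_force: 30.0
```

Stop reached: about 7 N along -x and no further advance. Relaxing the push slightly and pressing down.

Request:
{"fn": "send_rows", "kwargs": {
  "deltas": [
    [[-0.002,0,0.002],[0,0,0]],
    [[0,0,0.002],[0,0,0]],
    [[0,0,0.001],[0,0,0]],
    [[0,0,0],[0,0,0]],
    [[0,0,0],[0,0,0]],
    [[0,0,0],[0,0,0]]
  ]
}}

```text
time_s: 14.65
ee_pos: [526.5, -84.2, 45.8]
ee_rot: [-180.0, 0.2, -15.6]
force: [-8.5, 3.4, 18.6]
gripper_width: 32.4
gripper_force: 30.0
```

Request:
{"fn": "send_rows", "kwargs": {
  "deltas": [
    [[0,0,0],[0,0,0]],
    [[0,0,0],[0,0,0]],
    [[0,0,0],[0,0,0]],
    [[0,0,0],[0,0,0]],
    [[0,0,0],[0,0,0]]
  ]
}}

```text
time_s: 15.15
ee_pos: [526.4, -84.2, 45.8]
ee_rot: [-180.0, 0.2, -15.6]
force: [-10.2, 3.9, 19.5]
gripper_width: 32.0
gripper_force: 30.0
```

```bash
python3 - <<'E'
from h import *
im=grab_frame("scene");cv2.imwrite("pics/e.png",cv2.resize(im[200:300,200:330],None,fx=6,fy=6,interpolation=2)[:,:,::-1])
s=state();print(s["ee_pos"],s["ee_rot"],s["force"],s["time_s"])
E
```

```text
[526.43144525 -84.20821411  45.8430539 ] [-179.98429017    0.23453984  -15.55820519] [-9.84220517  4.1235381  19.28132256] 15.2
```

View pics/e.png

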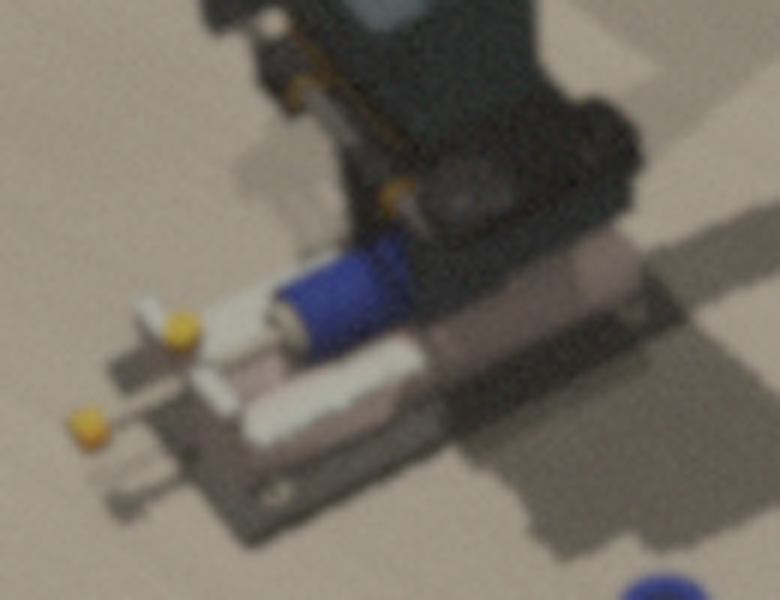

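The picture shows the tube in the V with its end against the stop disc at crop (288,330). The forces are steady, so I'm handing in.

```bash
python3 -c "
from workcell import *
print(job_done())"
```

```text
the job is handed in; nothing more can be done
None
```

I handed the job in at about 15 s. The large blue tube lies in the V of the silver block with one end against the stop, still gripped (30 N) and pressed down at about 19 N. The hand-in returned no verdict.

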